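# Set the stop collar on a programming frame with a fork gauge

## Robot

A 6-joint arm with a two-finger parallel gripper is mounted at the origin on the work surface. World frame = base frame: x ahead of the robot, y to its left, z up, the work surface at z = 0. Lengths are in m, angles in degrees, forces in N, time in s.
With the tool pointing down it reaches from about 0.25 to 0.725 m from the base axis. Payload 9.7 kg.
Tool frame: the origin (TCP) lies between the finger pads; the fingertips stand 11 mm ahead of it and the grasp point (between the pads) lies 8 mm behind it; y points along the fingers, x is the direction in which the jaws open and shut, and the axes are right-handed (so a half turn about y gives the same grasp; the last joint's range is limited). The gripper opens to 85 mm and grips with 20 to 120 N. Pads are 22 mm wide; open, the fingers measure 114 mm over their backs; the gripper's body (76 mm by 85 mm) begins 54 mm behind the grasp point. The pads swing forward as they close: fully open they stand 13 mm farther back than shut.
Start: joints at [75.688, 4.979, 10.078, 95.1, 0, 90], TCP at [0.136, 0.533, 0.242] pointing down, gripper open.
Joint ranges: [-179.16, 179.16], [-48.56, 103.87], [-65.8, 70.77], [-126.05, 130.52], [-82.76, 87.17], [-180, 180]. Speed limits (degrees/s): [127.2, 127.2, 147.25, 180, 180, 180].

## Interface

Orientations are given as [roll, pitch, yaw] about the fixed x, y, z axes, in that order (R = Rz(yaw) Ry(pitch) Rx(roll)).
In Python, from workcell import bot, vision gives the robot as it stands. The module is installed in compiled form; this text tells all that it offers.
- The arm moves only by the shell command python3 -m crank 'ROWS' [OPENING] [FORCE]. ROWS is text: rows parted by semicolons, each of 6 numbers parted by spaces: the shift along the tool's x, y, z in m, then the turn, a rotation vector about the tool's x, y, z in rad. A call has 1 to 8 rows; each row is the pose to reach, as a shift and turn from the pose commanded when the call began, along the tool's axes at that moment; what a row does not reach only later rows make up. A row lasts 1/10 s, in which the tool goes at most 50 mm and 8.59 degrees, less where a joint would pass 70% of its speed; a pose out of reach is approached as far as the arm can. A call with a gripper value outside its range is refused whole. OPENING is the gripper's target within -1 to 1 (shut at 1, half-way at 0, fully open at -1), set as the call begins (- or left out, the last holds). The fingers move at their own pace and stop on an object; FORCE is the grip in N (left out, the last holds). Time passes only in rows, so rows that repeat a pose let the fingers close. It gives the time, the measured TCP pose, the force and the opening at its end, in the units of the state.
- bot.get_obs(): the state, without advancing time (a new reading comes with each control period).
- vision.camera(name): name is "scene" or "top" or "wrist"; returns the picture (384x512x3 uint8, red, green, blue); there is no depth.
- vision.get_calibration(name): a dict with "fx", "fy", "cx", "cy" (pixels), "rvec" (rotation vector, rad) and "tvec" (3), from world to camera coordinates, as OpenCV has them. Camera axes: x right, y down, z forward; pixel columns grow to the right and rows downward; lengths in m; the calibration is good to about 2 mm. The wrist camera is an equidistant fisheye: a pixel r from the principal point sees the ray r / f radians off the axis. A picture is of the moment at which its call begins: read the wrist's pose just before it. get_calibration takes no time and is no camera call; for the wrist camera it gives the pose at the moment of the call.
- bot.job_done(): hands the job in, once; it reports no verdict.
The state is a dict: "time": time; "q": joint angles; "qd": joint speeds; "joint_efforts": joint torques, N m; "ee_pos": TCP position; "tcp_rot": TCP orientation; "wrist_force": force on the tool from outside, world axes, zero at the start; "torque": the same for the moment, N m; "opening": finger opening in m.
Only numpy, scipy, OpenCV 4.12 (cv2) and the standard library are available. Lean on these libraries where they do the work, as an engineer would, in place of code of your own. Each camera call takes 0.05 s, during which the arm holds its last target. There are 200 camera calls.

## Task

Set the height of the knurled stop collar on the frame's threaded post with the fork gauge: stand the gauge on the frame's plate astride the post and let go of it, then spin the collar down until its nylon washer sits firmly on the gauge, finger-tight (about 12 newtons of pinch, never over 22 while you turn it), and let go. Then draw the gauge out without disturbing the collar and stand it upright back on the bench beside the frame, leaving everything else where it is.

Things in the scene. Friction and masses are not known exactly. Their poses are not given: they have to be found in the camera images.
- post_foot (a point): Foot of the threaded post: on its axis, at the top of the frame's fixed plate (12 mm thick). The post is upright, 13 mm in diameter, 101 mm tall. Axes: z up; the plate reaches from the post 70 mm towards -x, 130 mm to +x, 65 mm to -y, 85 mm to +y. An opened control unit 22 mm tall is fixed on it 70 to 126 mm towards +x; elsewhere the plate is bare.
- collar_under (a point): Centre of the underside of the nylon washer under the brass knurled collar on the post. The washer is 42 mm wide and 4 mm thick; the knurled brass above it is 46 mm in diameter and 26 mm tall, so its middle is 17 mm above this point. This point starts 5 to 11 mm above the top of a gauge standing below it.
- gauge_grip (a point): Centre of the handle of the loose steel fork gauge, half-way up the handle (16 mm above the gauge's underside): the place to grip. The handle is a bar 14 mm wide, 32 mm tall and 80 mm long, lower than the head. Axes: x along the handle towards the slot, y across, z up.
- gauge_slot (a point): The slot's axis at the top of the gauge's head, 68 mm from gauge_grip along x, 29 mm above it, 45 mm above the underside. Head 45 mm tall, 30 mm wide, 30 mm long; slot 17 mm wide, right through from top to bottom, open towards +x; prongs reach 14 mm beyond this point, the slot's closed end is 8.5 mm behind it. Axes as gauge_grip.
- collar: The knurled collar with its washer as a solid (origin 4 mm above collar_under, on the axis). Turned clockwise seen from above it goes down, 4 mm per radian (quick multi-start thread). Turning takes about 0.14 N m when free, plus 0.008 N m per newton of pinch on the gauge; the slippery washer yields 0.05 mm per newton, so the pinch grows 80 N per radian after first touch. It stays where it is left.
- gauge: The fork gauge as a solid, about 0.2 kg (origin on the slot's axis at its underside, axes as gauge_grip).
- control_unit: Bystander: closed aluminium control unit 120 x 140 x 28 mm with a black connector; leave alone.
- marker_pen: Bystander: marker pen 130 mm long, 19 mm thick; leave alone.
- angle_bracket: Bystander: bent sheet bracket 50 x 40 mm, 50 mm tall; leave alone.
- screwdriver: Bystander: screwdriver lying on the bench; leave alone.
- glue_gun: Bystander: blue glue gun lying on its side, about 150 x 90 x 35 mm; leave alone.
- plug_pot: Bystander: clear cup 70 mm wide and tall; leave alone.
- contact_cleaner: Bystander: grey can 52 mm in diameter, 140 mm tall; leave alone.

How it is judged (in metres and radians):
On the way, in this order (a step that is already met when the one before it is completed fails the run):
1. the gauge stands on the plate astride the post, let go, the collar still clear above it (horizontal distance between gauge_slot and post_foot below 0.008 m and z of gauge_slot in the frame of post_foot below 0.0465 m and angle between gauge_slot's own z axis and vertical below 0.06 rad and contact force between each of the fingers, collar and gauge below 0.1 N), for 0.2 s.
2. the collar sits firmly on the gauge (4 to 22 N) with the fingers off both (horizontal distance between gauge_slot and post_foot below 0.008 m and contact force between collar and gauge between 4 and 22 N and contact force between the fingers and collar below 0.1 N and contact force between the fingers and gauge below 0.1 N), for 0.3 s.
At the end, for the whole second after the job is handed in: The washer's underside stands at the gauge's height above the plate (42.5 to 46 mm), and the gauge stands upright and still on the bench itself, off the plate, its slot more than 70 mm from the post (z of collar_under in the frame of post_foot between 0.0425 and 0.046 m and horizontal distance between gauge_slot and post_foot above 0.07 m and height (world z) of gauge_slot between 0.043 and 0.047 m and angle between gauge_slot's own z axis and vertical below 0.06 rad and linear speed of gauge below 0.01 m/s); the robot touches nothing.
It fails at once if while the fingers hold the collar it is screwed down on the gauge with more than 22 N (contact force between collar and gauge above 22 N and contact force between the fingers and collar above 0.1 N).
It fails at once if a bystander is moved by more than 20 mm (distance of any of control_unit, marker_pen, angle_bracket, screwdriver, glue_gun, plug_pot, contact_cleaner from where it was at the start of the episode above 0.02 m).
It also fails if it takes over 72 s, if anything falls off the work surface, if the arm or the gripper's body presses on something with over 40 N, if the wrist force passes 120 N, or if a joint passes its speed limit or range.

## Working session

There is one attempt and no reset: what is moved stays moved. The work goes in short steps, Python scripts to look and compute and a shell command to move; the robot and the scene stay as the last step left them, time stands still between calls to the robot, and variables do not carry over. Pictures are saved under pics/ and viewed, about 8 in all and at most 12, crops included, and the job is handed in when it is done.

```bash
mkdir -p pics; ls
python3 - <<'E'
from workcell import bot, vision
import cv2
o=bot.get_obs(); print(o)
for n in("scene","top"):
    im=vision.camera(n); cv2.imwrite(f"pics/{n}0.png",cv2.resize(im[:,:,::-1],(800,600),interpolation=cv2.INTER_CUBIC)); cv2.imwrite(f"pics/{n}_raw.png",im[:,:,::-1])
    print(n,vision.get_calibration(n))
E
```

```text
pics
{'time': 0.0, 'q': array([7.56878856e+01, 5.01080594e+00, 1.00329800e+01, 9.51012623e+01,
       8.51482856e-04, 9.00003804e+01]), 'qd': array([-0.00318235, -0.12255377,  0.05196319, -0.06498693, -0.02462494,
       -0.05638429]), 'joint_efforts': array([-4.82177984e-04, -5.20396614e+01,  4.64801967e+01,  1.65039708e-02,
        4.77179674e-05, -4.76145843e-06]), 'ee_pos': array([0.13589978, 0.53270195, 0.2415727 ]), 'tcp_rot': array([-8.99991490e+01,  7.90881675e-02,  7.56875052e+01]), 'wrist_force': array([-0.0834989 , -0.16594028, -0.17863096]), 'torque': array([-0.02480541, -0.01480985, -0.0376378 ]), 'opening': 0.08585788810956478}
scene {'fx': 355.5091361997786, 'fy': 355.5091361997786, 'cx': 260.9976873293542, 'cy': 192.32357786416333, 'rvec': array([ 2.03227087,  0.80574729, -0.4367524 ]), 'tvec': array([-0.40928163, -0.15317461,  1.35704587])}
top {'fx': 447.0784669345062, 'fy': 447.0784669345062, 'cx': 261.6095383046603, 'cy': 199.24374504862672, 'rvec': array([ 2.13409023, -2.13148355,  0.17581463]), 'tvec': array([-0.04380043,  0.56811197,  1.12211421])}
```

View pics/scene0.png

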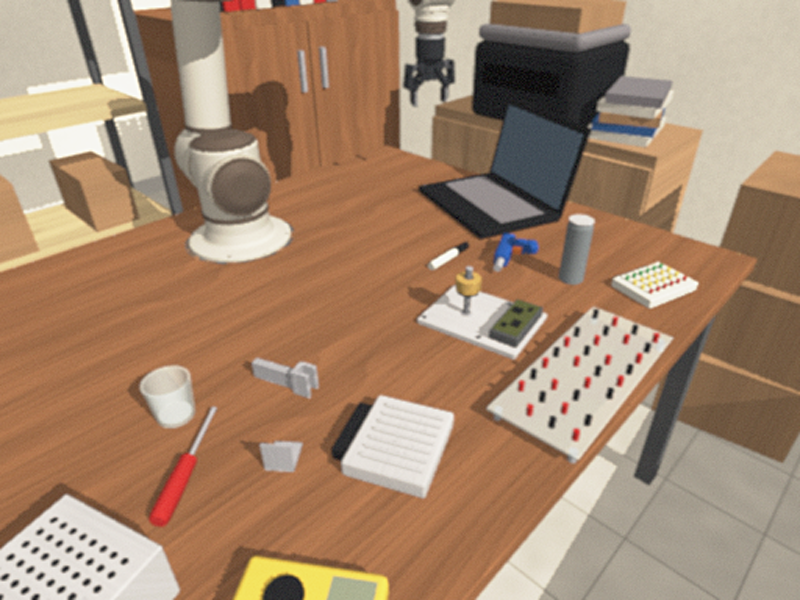

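View pics/top0.png

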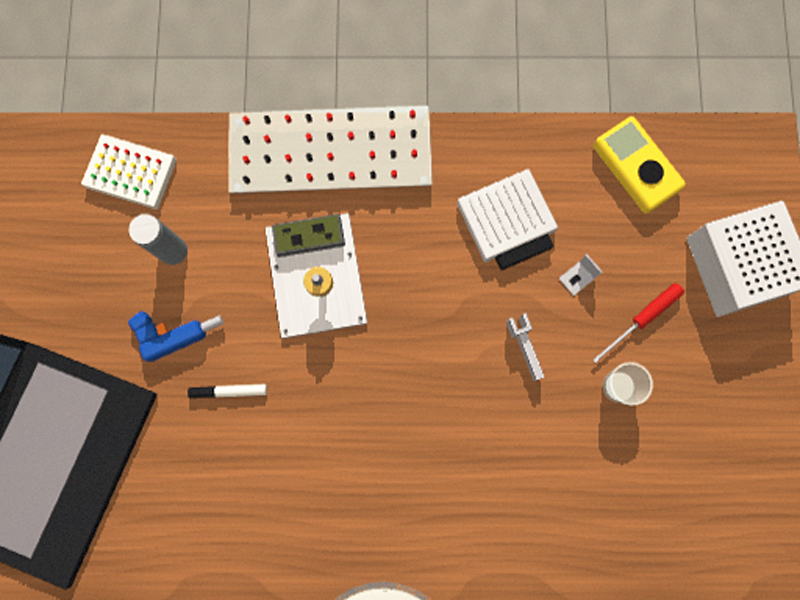

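Scene and top views (pictures 1 and 2): plate centre at about (318,278) in the top view with the collar on it. The gauge lies at about (525,345) with its slot pointing up-image (+x). I'm enlarging both areas to measure them.

Run:
```python
import cv2,numpy as np
t=cv2.imread("pics/top_raw.png"); s=cv2.imread("pics/scene_raw.png")
def c(im,x,y,w,h,k): 
    r=cv2.resize(im[y:y+h,x:x+w],None,fx=k,fy=k,interpolation=cv2.INTER_CUBIC)
    for i in range(0,w,10):
        cv2.line(r,(i*k,0),(i*k,6 if i%50 else 14),(0,0,255),1)
        cv2.putText(r,str(x+i),(i*k,14),0,.35,(0,0,0),1)
    for i in range(0,h,10):
        cv2.line(r,(0,i*k),(6,i*k),(0,0,255),1); cv2.putText(r,str(y+i),(8,i*k+4),0,.35,(0,0,0),1)
    return r
a=c(t,165,130,75,90,5); b=c(t,315,195,40,56,8)
h=max(a.shape[0],b.shape[0]); P=lambda i:cv2.copyMakeBorder(i,0,h-i.shape[0],0,4,0)
cv2.imwrite("pics/crop_top.png",np.hstack([P(a),P(b)]))
cv2.imwrite("pics/crop_scene.png",np.vstack([c(s,262,165,95,65,8)]))
```

```text
(no output)
```

View pics/crop_top.png

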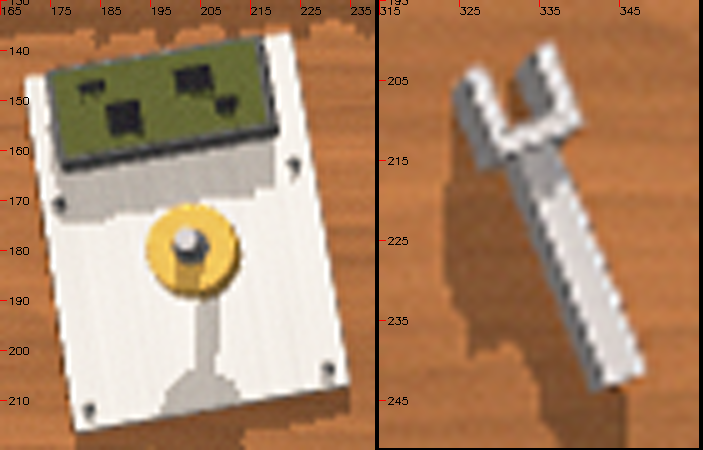

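View pics/crop_scene.png

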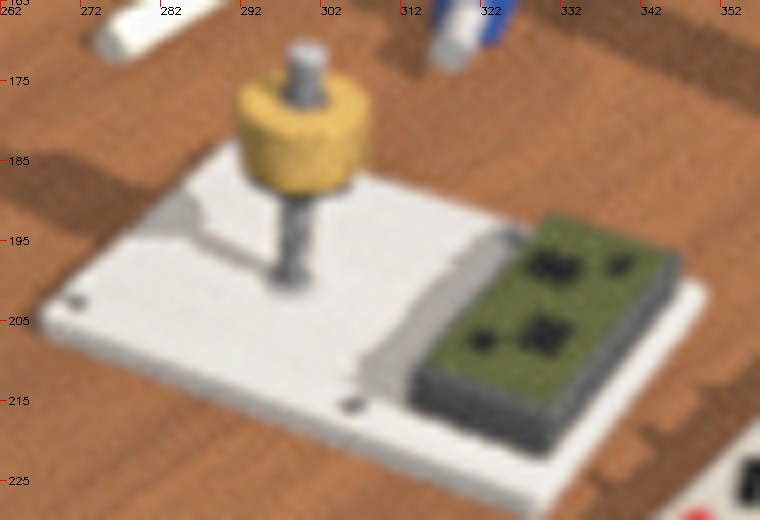

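Top crop (picture 3): plate corners at crop pixels (75,430), (348,383), (291,33) and (26,77), and post top at (187,240). The gauge's prong tips are at (553,42) and (468,70), and its handle end at (644,374). Scene crop (picture 4): post foot at about (290,278), post top at about (308,48), washer underside at about (300,190). Next I fit the poses.

```bash
cat > h.py <<'E'
import numpy as np,cv2
from scipy.optimize import least_squares
from scipy.spatial.transform import Rotation as R
from workcell import bot,vision
def proj(n,P):
    c=vision.get_calibration(n); K=np.array([[c['fx'],0,c['cx']],[0,c['fy'],c['cy']],[0,0,1]])
    return cv2.projectPoints(np.asarray(P,float),c['rvec'],c['tvec'],K,None)[0][:,0]
def pose(p,L):
    a=p[2];return np.array(L)@np.array([[np.cos(a),np.sin(a),0],[-np.sin(a),np.cos(a),0],[0,0,1]])+[p[0],p[1],0]
def un(px,o,k): return np.array(o)+(np.array(px)+.5)/k-.5
E
python3 - <<'E'
from h import *
# plate: px, local
tp=un([(75,430),(348,383),(291,33),(26,77),(187,240)],(165,130),5)
tl=[(-.07,.085,.012),(-.07,-.065,.012),(.13,-.065,.012),(.13,.085,.012),(0,0,.113)]
sp=un([(290,278),(308,48),(40,315),(706,292),(542,510)],(262,165),8)
sl=[(0,0,.012),(0,0,.113),(-.07,-.065,.012),(.13,.085,.012),(.13,-.065,.012)]
f=lambda p:np.r_[(proj("top",pose(p,tl))-tp).ravel(),(proj("scene",pose(p,sl))-sp).ravel()]
r=least_squares(f,[.5,.1,0],x_scale=.1);print("post",r.x,np.degrees(r.x[2]));print(r.fun.reshape(-1,2).round(1))
gp=un([(644-379,374),(607-379,385),(553-379,42),(468-379,70),(582-379,122),(500-379,155)],(315,195),8)
gl=[(-.108,-.007,.032),(-.108,.007,.032),(.014,-.015,.045),(.014,.015,.045),(-.016,-.015,.045),(-.016,.015,.045)]
g=lambda p:(proj("top",pose(p,gl))-gp).ravel()
q=least_squares(g,[.45,-.2,.3],x_scale=.1);print("gauge slot",q.x,np.degrees(q.x[2]));print(q.fun.reshape(-1,2).round(1))
print("grip",pose(q.x,[(-.068,0,.016)]))
for z in (.06,.065,.07): print(z,un((300,190),(262,165),8),proj("scene",[(r.x[0],r.x[1],z)]))
o=bot.get_obs();M=R.from_euler('xyz',o['tcp_rot'],degrees=True).as_matrix();print(M.round(3))
E
```

```text
post [0.61306201 0.1061244  0.17131755] 9.815772368753597
[[-0.4 -0. ]
 [ 0.2 -0. ]
 [ 0.1 -0.5]
 [-0.7 -0.4]
 [-0.4 -0.6]
 [-0.2  1.3]
 [-0.5  0.8]
 [-0.4 -0.3]
 [-0.2 -0.4]
 [-0.7 -1.1]]
gauge slot [ 0.55332442 -0.22806024  0.33744574] 19.33421691466697
[[ 1.1  2.3]
 [ 0.7  2.7]
 [-0.5 -1.6]
 [-0.6 -1.4]
 [-0.1 -0.9]
 [-0.6 -1.3]]
grip [[ 0.48915939 -0.25057355  0.016     ]]
0.06 [299.0625 188.3125] [[298.52758078 187.08797298]]
0.065 [299.0625 188.3125] [[298.62390459 185.63840488]]
0.07 [299.0625 188.3125] [[298.72074227 184.1811037 ]]
[[ 0.247 -0.    -0.969]
 [ 0.969 -0.001  0.247]
 [-0.001 -1.     0.   ]]
```

```bash
python3 -m crank '-.04 .002 -.03 0 0 0;-.08 .005 -.06 0 0 0;-.12 .008 -.09 0 0 0;-.16 .01 -.12 0 0 0;-.2 .012 -.15 0 0 0;-.24 .015 -.18 0 0 0;-.28 .018 -.21 0 0 0;-.316 .02 -.245 0 0 0'; python3 -c "
from h import *
o=bot.get_obs();print(o['q'],o['ee_pos'],o['tcp_rot'])"
```

```text
time: 0.9
ee_pos: [0.2946, 0.1649, 0.2222]
tcp_rot: [-90.0, -0.0, 75.7]
wrist_force: [2.3, 1.3, -0.6]
opening: 0.0855
[ 2.92290696e+01 -2.43747258e+01 -1.75116299e+01  9.68293689e+01
  6.02021159e-04  4.34870889e+01] [0.29464711 0.16487225 0.22219136] [-9.00240557e+01 -2.36474261e-02  7.57419859e+01]
```

```bash
python3 -m crank '-.036 0 -.028 0 -.07 0;-.074 .005 -.056 0 -.14 0;-.11 .008 -.084 0 -.21 0;-.15 .01 -.112 0 -.28 0;-.18 .012 -.14 0 -.35 0;-.22 .015 -.168 0 -.42 0;-.25 .018 -.196 0 -.5 0;-.29 .02 -.225 0 -.586 0'; python3 -m crank '-.03 0 -.02 0 0 0;-.0915 0 -.0065 0 0 0;-.0915 0 -.0065 0 0 0;-.0915 0 -.0065 0 0 0'
python3 - <<'E'
from h import *
o=bot.get_obs();print(o['q'],o['ee_pos'],o['tcp_rot'])
c=vision.get_calibration("wrist");print(c)
im=vision.camera("wrist");cv2.imwrite("pics/w1_raw.png",im[:,:,::-1]);cv2.imwrite("pics/w1.png",cv2.resize(im[:,:,::-1],(800,600),interpolation=cv2.INTER_CUBIC))
E
```

```text
time: 1.7
ee_pos: [0.4415, -0.1714, 0.2019]
tcp_rot: [-90.0, -0.0, 109.5]
wrist_force: [1.7, 0.9, 1.1]
opening: 0.0853
time: 2.1
ee_pos: [0.4772, -0.2555, 0.2013]
tcp_rot: [-89.9, -0.1, 109.1]
wrist_force: [-0.3, 0.6, -0.6]
opening: 0.0854
[-2.81632484e+01  3.21854052e+00  3.66387483e+00  9.05519075e+01
 -3.51898225e-03 -4.72783319e+01] [ 0.47721619 -0.25550619  0.20126935] [-8.99251114e+01 -7.59074398e-02  1.09115037e+02]
{'fx': 297.3186396354542, 'fy': 297.3186396354542, 'cx': 255.89307012305673, 'cy': 191.69082885531483, 'rvec': array([-1.72118124, -2.41869396, -0.32622898]), 'tvec': array([ 0.3965524 , -0.37782093,  0.24198439])}
```

View pics/w1.png

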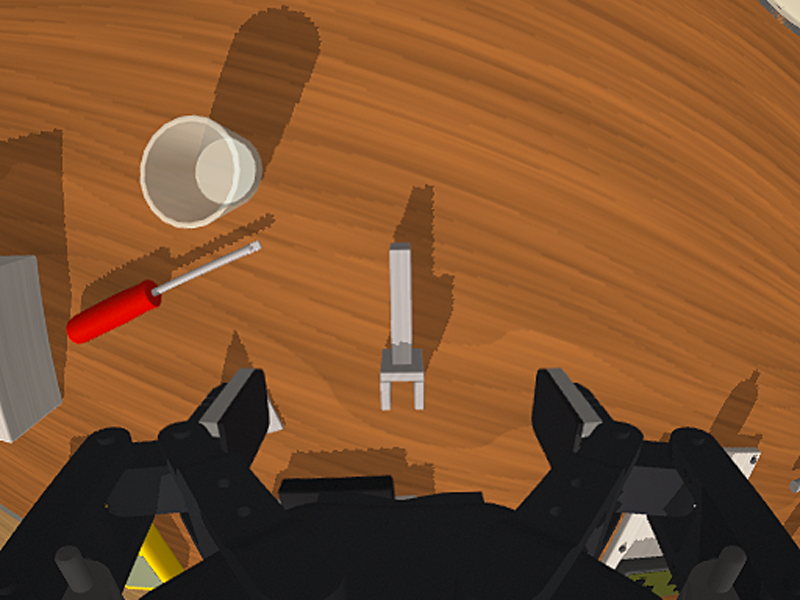

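Wrist view (picture 5): the gauge is upright between the fingers. Prong tips at (380,410) and (424,410), head back at (381,375) and (424,375), handle rear at about (390,247) and (411,247). The fingers are clear of the bracket. I'm refitting the gauge pose from this view.

```bash
cat >> h.py <<'E'
def wproj(P,c):
    X=R.from_rotvec(c['rvec']).apply(np.asarray(P,float))+c['tvec']
    rr=np.hypot(X[:,0],X[:,1]);th=np.arctan2(rr,X[:,2])
    return np.c_[c['cx']+c['fx']*th*X[:,0]/rr,c['cy']+c['fy']*th*X[:,1]/rr]
E
python3 - <<'E'
from h import *
c=vision.get_calibration("wrist")
print("cam",R.from_rotvec(c['rvec']).inv().apply(-c['tvec']))
px=un([(380,410),(424,410),(381,375),(424,375),(390,249),(411,249)],(0,0),1.5625)
s=lambda L:[(.014,-.015,.045),(.014,.015,.045),(-.016,-.015,.045),(-.016,.015,.045),(L,-.007,.032),(L,.007,.032)]
f=lambda p:(wproj(pose(p,s(p[3])),c)-px).ravel()
r=least_squares(f,[.55,-.23,.34,-.1],x_scale=.1);print(r.x,np.degrees(r.x[2]));print(r.fun.reshape(-1,2).round(1))
a=r.x[2];o=bot.get_obs()
d=np.array([r.x[0]-.076*np.cos(a),r.x[1]-.076*np.sin(a)])-o['ee_pos'][:2]
M=R.from_euler('xyz',o['tcp_rot'],degrees=True).as_matrix();print("to grip76",d,M.T@[*d,0])
E
```

```text
cam [ 0.41345875 -0.27511751  0.33381721]
[ 0.55224255 -0.22531658  0.34548066 -0.09899053] 19.79458396730738
[[ 0.7  1.3]
 [-0.3  1. ]
 [-0.7 -0.9]
 [-0.  -1.2]
 [ 0.   0.1]
 [ 0.2 -0.1]]
to grip76 [0.00361311 0.00317639] [ 1.81365286e-03 -1.53408674e-06 -4.45585755e-03]
```

```bash
python3 -m crank '.002 .04 -.0045 0 -.012 0;.002 .08 -.0045 0 -.012 0;.002 .12 -.0045 0 -.012 0;.002 .15 -.0045 0 -.012 0;.002 .17 -.0045 0 -.012 0;.002 .18 -.0045 0 -.012 0;.002 .186 -.0045 0 -.012 0;.002 .186 -.0045 0 -.012 0'; python3 -m crank '0 0 0 0 0 0;0 0 0 0 0 0;0 0 0 0 0 0;0 0 0 0 0 0;0 0 0 0 0 0;0 0 0 0 0 0;0 0 0 0 0 0;0 0 0 0 0 0' 1 50;python3 -c "
from h import *
o=bot.get_obs();print(o)"
```

```text
time: 2.95
ee_pos: [0.4812, -0.2501, 0.0166]
tcp_rot: [-90.0, 0.0, 110.0]
wrist_force: [0.4, -0.4, 0.7]
opening: 0.0855
time: 3.75
ee_pos: [0.4814, -0.251, 0.0167]
tcp_rot: [-90.0, 0.1, 109.9]
wrist_force: [0.5, -1.9, 4.0]
opening: 0.013
{'time': 3.75, 'q': array([-2.75290369e+01,  5.80157031e+00, -1.41279966e+01,  7.00155515e+01,
       -1.42791846e-02, -4.74717781e+01]), 'qd': array([-0.02870051, -0.04273125,  0.07739144,  0.0722069 , -0.01463521,
       -0.0942251 ]), 'joint_efforts': array([ 8.68050400e-01, -4.90160787e+01,  4.23896992e+01,  3.86433033e-01,
        4.35375860e-01, -2.86753324e-02]), 'ee_pos': array([ 0.48140074, -0.25098853,  0.01674586]), 'tcp_rot': array([-9.00265744e+01,  5.00967285e-02,  1.09942723e+02]), 'wrist_force': array([ 0.48342268, -1.8646957 ,  4.02599824]), 'torque': array([-0.34053987, -0.03273713, -0.01844525]), 'opening': 0.01302790664660524}
```

```bash
python3 -m crank '0 -.02 0 0 0 0;0 -.05 0 0 0 0;.03 -.08 -.008 0 .02 0;.07 -.08 -.02 0 .04 0;.11 -.08 -.03 0 .06 0;.15 -.08 -.041 0 .08 0;.19 -.08 -.052 0 .1 0;.23 -.08 -.063 0 .12 0'; python3 -m crank '.03 0 -.006 0 .03 0;.06 0 -.012 0 .057 0;.087 0 -.014 0 .057 0;.087 0 -.014 0 .057 0;.087 0 -.014 0 .057 0;.087 0 -.014 0 .057 0';python3 - <<'E'
from h import *
o=bot.get_obs();print(o['q'],o['ee_pos'],o['tcp_rot'],o['wrist_force'],o['torque'])
ims=[vision.camera(n)[:,:,::-1] for n in("top","wrist","scene")]
print(vision.get_calibration("wrist"))
for n,i in zip(("top","wrist","scene"),ims): cv2.imwrite(f"pics/{n}2_raw.png",i)
a=cv2.resize(ims[0][130:250,165:260],None,fx=5,fy=5,interpolation=cv2.INTER_CUBIC)
cv2.imwrite("pics/p6.png",a)
cv2.imwrite("pics/p7.png",cv2.resize(ims[1],(800,600),interpolation=cv2.INTER_CUBIC))
E
```

```text
time: 4.55
ee_pos: [0.4608, -0.0113, 0.0956]
tcp_rot: [-89.9, -0.0, 103.0]
wrist_force: [0.8, 0.0, -2.5]
opening: 0.0133
time: 5.15
ee_pos: [0.4556, 0.0744, 0.0959]
tcp_rot: [-89.9, 0.0, 99.8]
wrist_force: [-0.1, 0.2, -1.7]
opening: 0.0129
[ 9.27717232e+00 -7.42634427e+00 -1.82966202e+01  7.91860442e+01
 -7.38186646e-03 -5.13864811e-01] [0.45555732 0.07437825 0.09589017] [-8.99436160e+01  6.87645861e-03  9.97910441e+01] [-0.05953379  0.17336963 -1.69275606] [-0.00739072  0.13318535  0.01244853]
{'fx': 297.3186396354542, 'fy': 297.3186396354542, 'cx': 255.89307012305673, 'cy': 191.69082885531483, 'rvec': array([-1.90217668, -2.25720273, -0.30471821]), 'tvec': array([ 0.00300322, -0.44102919,  0.1150662 ])}
```

View pics/p7.png

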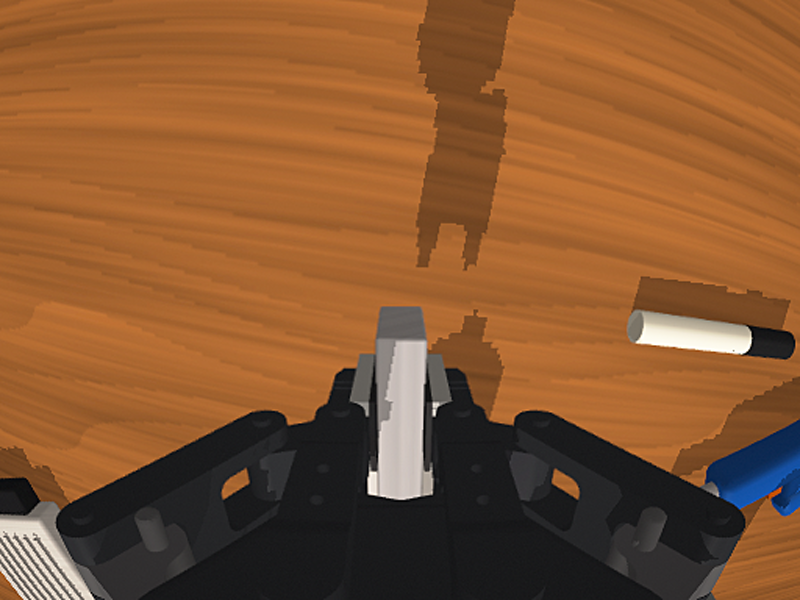

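Wrist view (picture 6): the handle is held square between the pads, but the gripper hides the head. Checking the top view instead.

View pics/p6.png

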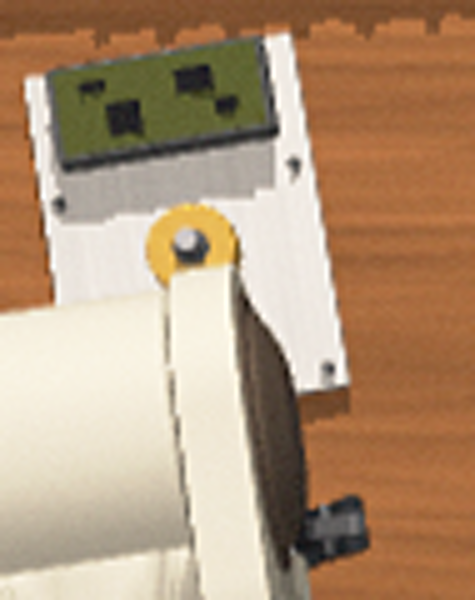

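Top view (picture 7): the arm hides the gauge. I'll lift and pass over the post so the wrist camera can locate it in the robot's own frame.

```bash
python3 -m crank '0 -.04 0 0 0 0;0 -.08 0 0 0 0;.005 -.124 0 0 0 0;.005 -.124 -.05 0 0 0;.005 -.124 -.1 0 0 0;.005 -.124 -.15 0 0 0;.005 -.124 -.2 0 0 0;.005 -.124 -.2 0 0 0'; python3 -m crank '0 0 0 0 0 0;0 0 0 0 0 0;0 0 0 0 0 0';python3 - <<'E'
from h import *
import json
o=bot.get_obs();print(o['q'],o['ee_pos'],o['tcp_rot'])
c=vision.get_calibration("wrist")
i=vision.camera("wrist")[:,:,::-1];cv2.imwrite("pics/w3_raw.png",i)
json.dump({k:np.asarray(v).tolist() for k,v in c.items()},open("w3.json","w"))
print(wproj([(.613,.106,.113),(.613,.106,.065),(.613,.106,.012)],c))
cv2.imwrite("pics/p8.png",cv2.resize(i,(800,600),interpolation=cv2.INTER_CUBIC))
E
```

```text
time: 6.1
ee_pos: [0.657, 0.1139, 0.2127]
tcp_rot: [-89.6, 0.0, 99.7]
wrist_force: [-2.2, -0.3, -3.6]
opening: 0.0132
time: 6.4
ee_pos: [0.6512, 0.1134, 0.2221]
tcp_rot: [-90.1, 0.0, 99.8]
wrist_force: [-0.1, 1.2, -2.6]
opening: 0.0133
[ 9.88258803e+00  2.05407896e+01  2.61969008e+01  9.55343112e+01
 -1.77328628e-03  9.78536289e-02] [0.65120078 0.11344021 0.22214797] [-9.01218029e+01  1.56526159e-03  9.97847309e+01]
[[253.51686228 146.07762187]
 [253.95720646 140.27278916]
 [254.30211374 135.7397652 ]]
```

View pics/p8.png

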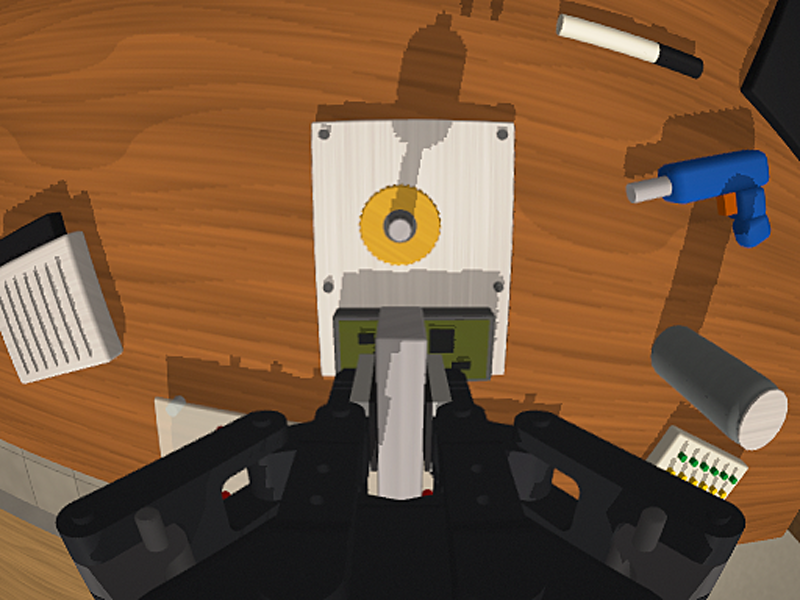

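Wrist view from above (picture 8): post top at about (400,230), collar centre at (400,225), plate corners (313,123), (515,123), (505,376) and (321,377).

Run:
```python
from h import *
import json
c={k:np.array(v) for k,v in json.load(open("w3.json")).items()}
px=un([(400,230),(400,225),(313,123),(515,123),(505,376),(321,377)],(0,0),1.5625)
L=[(0,0,.113),(0,0,.095),(-.07,-.065,.012),(-.07,.085,.012),(.13,.085,.012),(.13,-.065,.012)]
f=lambda p:(wproj(pose(p,L),c)-px).ravel()
r=least_squares(f,[.613,.106,.17],x_scale=.1);print(r.x,np.degrees(r.x[2]));print(r.fun.reshape(-1,2).round(2))
g=lambda p:f([*p,r.x[2]])[:4]
p=least_squares(g,r.x[:2],x_scale=.1).x;print("post only",p)
M=R.from_euler('xyz',[-90,0,99.8],degrees=True).as_matrix();e=[.6512,.11344,0]
print("tool offset of post", M.T@(np.r_[p,0]-e), M.T@(np.r_[r.x[:2],0]-e))
```

```text
[0.61377687 0.10828869 0.1739056 ] 9.964056824406756
[[ 0.31  0.46]
 [ 0.31  1.14]
 [-1.02 -0.88]
 [ 0.32 -0.32]
 [-0.46 -0.6 ]
 [ 0.25 -0.64]]
post only [0.61316023 0.10791784]
tool offset of post [1.03315335e-03 8.44652557e-18 3.84246127e-02] [1.29363504e-03 8.30960514e-18 3.77538537e-02]
```

Run:
```python
from h import *
import json
c={k:np.array(v) for k,v in json.load(open("w3.json")).items()}
M=R.from_euler('xyz',[-90.12,0,99.785],degrees=True).as_matrix();e=np.array([.6512,.11344,.22215])
P=[e+M@np.array([x,y,.023]) for y in(-.0153,) for x in(-.007,0,.007)]
print(wproj(P,c)*1.5625+.28)
i=cv2.imread("pics/w3_raw.png");print(i[200:222:4,236:280].sum(2)//3)
```

```text
[[369.5129773  342.89892681]
 [395.53780474 342.97537617]
 [421.59398972 342.96154202]]
[[ 43  43  42  42  41  40  60  80  87  86  85  85  86  86  87  86  87  86
   87  84  85  83  84  84  83  85  84  84  84  84  84  86  86  93  79  50
   40  41  44  42  43  41  41  42]
 [ 79  73  73  75  73  70  76  83  83  83  84  85  86  85  86  86  87  86
   86  87  86  87  86  86  86  86  86  85  87  87  87  86  85  86  93  81
   71  72  72  72  72  71  72  71]
 [ 69  69  69  70  68  74  81  85  85  85  86  86  84  85  86  83  84  84
   83  83  83  81  83  84  83  84  83  83  83  83  83  84  82  83  88  84
   73  69  53  44  45  45  46  48]
 [ 77  77  75  73  71  76  82  84  83  83  82  83  83  84  83  83  83  84
   85  86  85  85  87  86  86  85  85  85  85  86  85  84  86  84  85  92
   83  72  56  32  29  29  31  30]
 [ 31  30  28  38  68  86  94  97  96  96  96  95  96  95  96  94  94  93
   92  91  91  90  90  92  93  94  93  92  92  90  91  88  88  89  91  89
   87  76  54  34  29  30  30  30]
 [ 62  62  60  63  88 110 119 122 123 121 121 122 121 121 120 119 119 119
  117 112 160 183 181 180 178 177 176 175 173 174 173 175 176 179 182 175
  162 104  50  35  26  29  31  30]]
```

```bash
python3 -m crank '0 0 .05 0 0 0;0 0 .1 0 0 0;0 0 .15 0 0 0;0 .03 .19 0 0 0;0 .08 .2 0 0 0;0 .12 .2 0 0 0;0 .16 .2 0 0 0;0 .18 .2 0 0 0';python3 -m crank '0 .01 0 0 0 0;0 .01 0 0 0 0;0 .01 0 0 0 0;0 .01 0 0 0 0';python3 - <<'E'
from h import *
o=bot.get_obs();print(o['ee_pos'],o['tcp_rot'],o['wrist_force'],o['torque'])
M=R.from_euler('xyz',o['tcp_rot'],degrees=True).as_matrix();print(M.T@(o['ee_pos']-[.6512,.11344,.0317]))
E
```

```text
time: 7.25
ee_pos: [0.4527, 0.0794, 0.0382]
tcp_rot: [-90.0, 0.0, 99.8]
wrist_force: [-0.8, -0.0, -2.5]
opening: 0.0135
time: 7.65
ee_pos: [0.456, 0.08, 0.0321]
tcp_rot: [-90.2, -0.0, 99.8]
wrist_force: [-0.2, -0.4, -2.6]
opening: 0.0129
[0.45595058 0.08002909 0.03208194] [-9.01637761e+01 -9.87857427e-04  9.98098265e+01] [-0.18500193 -0.42150036 -2.61153254] [-0.0110338   0.08943983 -0.03850594]
[ 0.00034391 -0.00094815  0.19808522]
```

```bash
python3 -m crank '0 0 -.015 0 0 0;0 0 -.03 0 0 0;0 0 -.045 0 0 0;0 0 -.055 0 0 0;0 0 -.06 0 0 0;0 0 -.06 0 0 0;0 0 -.06 0 0 0';python3 - <<'E'
from h import *
o=bot.get_obs();print(o['ee_pos'],o['tcp_rot'],o['wrist_force'],o['torque'])
i=vision.camera("scene")[:,:,::-1]
cv2.imwrite("pics/p9.png",cv2.resize(i[160:235,255:355],None,fx=8,fy=8,interpolation=cv2.INTER_CUBIC))
E
```

```text
time: 8.35
ee_pos: [0.5137, 0.09, 0.0303]
tcp_rot: [-90.0, 0.0, 99.8]
wrist_force: [0.2, -0.4, -1.8]
opening: 0.0133
[0.51370176 0.08999615 0.03034512] [-8.99742802e+01  7.02891164e-04  9.98093688e+01] [ 0.23894805 -0.42932344 -1.83245717] [-0.01984762  0.13137349 -0.00150301]
```

View pics/p9.png

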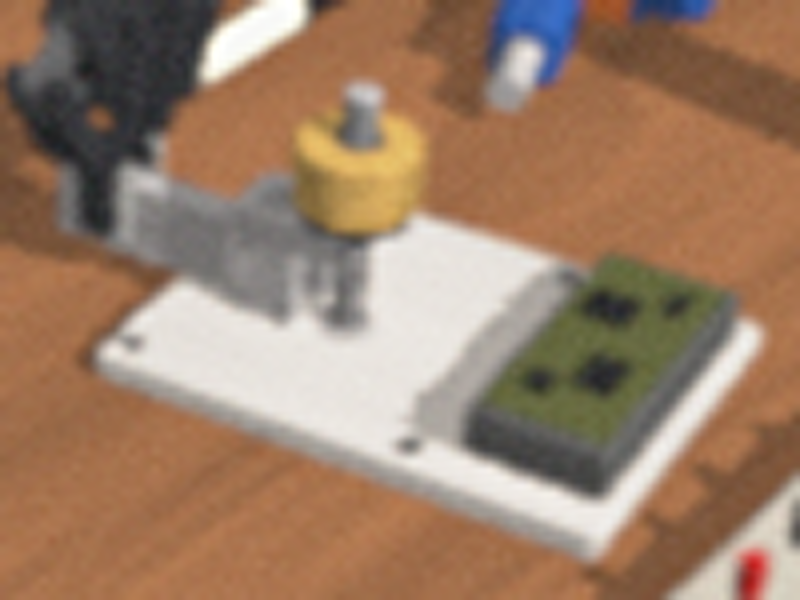

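Scene crop (picture 9): the head is just under the collar. Near prong's bottom tip at about (283,320), post foot at about (346,324), and the washer is clearly above the head. Checking against the prediction.

Run:
```python
from h import *
p=[.6134,.108,np.radians(9.8)]
for s in(-.025,-.03,-.02):
    q=proj("scene",pose(p,[(0,0,.012),(s+.014,-.015,.0145),(s+.014,-.0085,.0145),(s+.014,.0085,.0145),(s+.014,.015,.0145),(s+.014,-.015,.0595),(s-.016,-.015,.0145)]))
    print(s,((q-[255,160]+.5)*8-.5).round())
```

```text
-0.025 [[348. 327.]
 [303. 331.]
 [312. 323.]
 [334. 301.]
 [342. 293.]
 [309. 229.]
 [234. 306.]]
-0.03 [[348. 327.]
 [292. 327.]
 [300. 319.]
 [322. 297.]
 [331. 289.]
 [297. 225.]
 [222. 302.]]
-0.02 [[348. 327.]
 [315. 335.]
 [324. 327.]
 [346. 306.]
 [354. 297.]
 [321. 233.]
 [245. 310.]]
```

```bash
python3 -m crank '0 0 -.005 0 0 0;0 0 -.01 0 0 0;0 0 -.015 0 0 0;0 0 -.02 0 0 0;0 0 -.024 0 0 0;0 0 -.027 0 0 0;0 0 -.027 0 0 0;0 0 -.027 0 0 0';python3 - <<'E'
from h import *
o=bot.get_obs();print(o['ee_pos'],o['tcp_rot'],o['wrist_force'],o['torque'])
i=vision.camera("scene")[:,:,::-1]
cv2.imwrite("pics/p10.png",cv2.resize(i[160:235,255:355],None,fx=8,fy=8,interpolation=cv2.INTER_CUBIC))
E
```

```text
time: 9.2
ee_pos: [0.5406, 0.0947, 0.0302]
tcp_rot: [-90.0, -0.0, 99.8]
wrist_force: [0.0, -0.3, -3.2]
opening: 0.0133
[0.5405992  0.09466096 0.03022261] [-8.99811689e+01 -1.50140915e-03  9.98086580e+01] [ 0.01591787 -0.25667139 -3.15831303] [-0.02929077  0.09529742 -0.07910182]
```

View pics/p10.png

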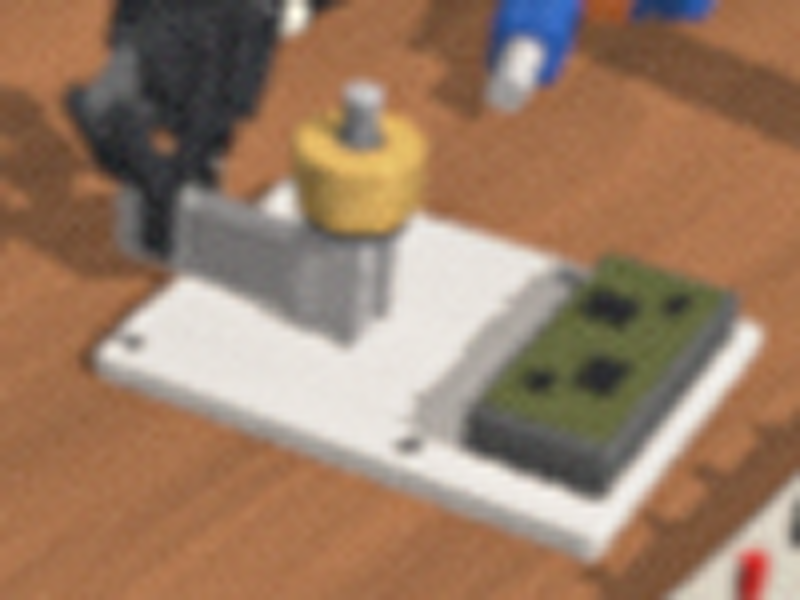

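Scene crop (picture 10): the prongs are astride the post, near tip's bottom at (348,347), which puts the slot about 5 mm short. No contact force. Advance 2.5 mm, lower, release.

```bash
python3 -m crank '0 0 -.0025 0 0 0;0 0 -.0025 0 0 0;0 .001 -.0025 0 0 0;0 .002 -.0025 0 0 0;0 .002 -.0025 0 0 0';python3 -c "
from h import *
o=bot.get_obs();print(o['ee_pos'],o['wrist_force'],o['torque'])"
```

```text
time: 9.75
ee_pos: [0.5432, 0.0951, 0.0288]
tcp_rot: [-90.0, -0.0, 99.8]
wrist_force: [-2.3, -1.0, 3.6]
opening: 0.0134
[0.54315823 0.09510805 0.0287554 ] [-2.26279525 -0.95620852  3.64480313] [-0.08248542  0.47838771  0.02213979]
```

```bash
python3 -m crank '0 0 0 0 0 0;0 0 0 0 0 0;0 0 0 0 0 0;0 0 0 0 0 0;0 0 0 0 0 0;0 0 0 0 0 0;0 0 0 0 0 0;0 0 0 0 0 0' -1 50;python3 -c "
from h import *
o=bot.get_obs();print(o['ee_pos'],o['wrist_force'],o['torque'])"
```

```text
time: 10.55
ee_pos: [0.5432, 0.0951, 0.0283]
tcp_rot: [-90.0, 0.0, 99.8]
wrist_force: [-0.4, -1.0, 0.7]
opening: 0.0856
[0.54316356 0.09508706 0.02833689] [-0.3511953  -1.01891179  0.66470067] [-0.01491186  0.01190893  0.04594095]
```

```bash
python3 -m crank '0 -.04 0 0 0 0;0 -.08 0 0 0 0;0 -.115 0 0 0 0;0 -.115 -.03 0 0 0;0 -.115 -.06 0 0 0;0 -.115 -.0716 0 0 0;0 -.1 -.0716 0 0 0;0 -.08 -.0716 0 0 0';python3 -m crank '0 .02 0 0 0 0;0 .028 0 0 0 0;0 .028 0 0 0 0;0 .028 0 0 0 0';python3 - <<'E'
from h import *
o=bot.get_obs();print(o['q'],o['ee_pos'],o['wrist_force'],o['torque'])
i=vision.camera("wrist")[:,:,::-1]
cv2.imwrite("pics/p11.png",cv2.resize(i,(800,600),interpolation=cv2.INTER_CUBIC))
E
```

```text
time: 11.35
ee_pos: [0.6138, 0.1073, 0.1076]
tcp_rot: [-90.0, 0.0, 99.8]
wrist_force: [0.4, 0.0, 0.2]
opening: 0.0854
time: 11.75
ee_pos: [0.6136, 0.1073, 0.0809]
tcp_rot: [-90.0, 0.0, 99.8]
wrist_force: [0.1, -0.0, 1.2]
opening: 0.0855
[ 9.91779246e+00  1.47492973e+01  3.36056196e+00  7.85815987e+01
 -1.92441869e-04  1.07518079e-01] [0.61357491 0.10728138 0.08090192] [ 0.1013379  -0.01898842  1.15249522] [ 0.02231487 -0.01923725 -0.01200522]
```

```bash
python3 -m crank '0 0 0 0 0 0;0 0 0 0 0 0;0 0 0 0 0 0;0 0 0 0 0 0;0 0 0 0 0 0;0 0 0 0 0 0' 1 20;python3 - <<'E'
from h import *
o=bot.get_obs();print(o['ee_pos'],o['wrist_force'],o['torque'])
M=R.from_euler('xyz',o['tcp_rot'],degrees=True).as_matrix();print(M.T@o['wrist_force'],M.T@o['torque'])
E
```

```text
time: 12.4
ee_pos: [0.6141, 0.1068, 0.0811]
tcp_rot: [-90.1, 0.1, 99.8]
wrist_force: [-1.6, -4.3, 5.3]
opening: 0.0452
[0.61409462 0.10679634 0.08110243] [-1.63777553 -4.32344432  5.31608607] [-0.89930856  0.0887526   0.02754206]
[-3.98744488 -5.31476915  2.34281088] [ 0.24023867 -0.02871824  0.87112118]
```

```bash
python3 -m crank '-.0008 0 0 0 0 0;-.0008 0 0 0 0 0;-.0008 0 0 0 0 0' 1 45;cat > r.py <<'E'
from h import *
o=bot.get_obs();M=R.from_euler('xyz',o['tcp_rot'],degrees=True).as_matrix()
print('q6 %.2f'%o['q'][5],'ee',o['ee_pos'].round(5),'rot',o['tcp_rot'].round(2),'F',(M.T@o['wrist_force']).round(2),'T',(M.T@o['torque']).round(3),'eff6 %.3f'%o['joint_efforts'][5],'open %.4f'%o['opening'])
E
python3 r.py;  python3 -m crank '-.0008 .0003 0 0 .08 0;-.0008 .0006 0 0 .16 0;-.0008 .001 0 0 .24 0;-.0008 .001 0 0 .24 0'; python3 r.py
```

```text
time: 12.7
ee_pos: [0.6141, 0.1067, 0.0813]
tcp_rot: [-90.1, -0.0, 99.8]
wrist_force: [-2.3, -0.5, 6.1]
opening: 0.0449
q6 0.03 ee [0.6141  0.1067  0.08126] rot [-9.007e+01 -2.000e-02  9.981e+01] F [-0.11 -6.13  2.31] T [0.393 0.015 0.196] eff6 -0.014 open 0.0449
time: 13.1
ee_pos: [0.6141, 0.1065, 0.0803]
tcp_rot: [-90.0, -0.1, 85.9]
wrist_force: [-2.6, 2.3, 7.4]
opening: 0.0447
q6 13.87 ee [0.6141  0.10653 0.08027] rot [-9.004e+01 -9.000e-02  8.593e+01] F [ 2.11 -7.41  2.77] T [ 0.443  0.098 -0.361] eff6 0.817 open 0.0447
```

```bash
python3 -m crank '.0005 .0004 0 0 .1 0;.0005 .0008 0 0 .2 0;.0005 .0012 0 0 .3 0;.0005 .0016 0 0 .4 0;.0005 .002 0 0 .5 0;.0005 .0024 0 0 .6 0;.0005 .0028 0 0 .7 0;.0005 .0032 0 0 .8 0'; python3 r.py; python3 -m crank '0 0 0 0 0 0';python3 r.py
```

```text
time: 13.9
ee_pos: [0.6139, 0.1062, 0.0771]
tcp_rot: [-90.0, -0.0, 40.0]
wrist_force: [-4.3, -1.3, 8.1]
opening: 0.0448
q6 59.82 ee [0.61392 0.10625 0.07708] rot [-9.001e+01 -2.000e-02  3.999e+01] F [-4.09 -8.11  1.8 ] T [ 0.181 -0.113  0.889] eff6 -1.545 open 0.0448
time: 14.0
ee_pos: [0.6139, 0.1063, 0.077]
tcp_rot: [-90.0, -0.0, 40.0]
wrist_force: [-3.5, -1.4, 8.6]
opening: 0.0445
q6 59.80 ee [0.61393 0.10628 0.07702] rot [-9.000e+01 -3.000e-02  4.002e+01] F [-3.61 -8.65  1.22] T [0.229 0.209 0.791] eff6 1.068 open 0.0445
```

```bash
cat > n.py <<'E'
from h import *
T=[];F=[]
for k in range(4):
    o=bot.get_obs();M=R.from_euler('xyz',o['tcp_rot'],degrees=True).as_matrix()
    T.append((M.T@o['torque'])[1]);F.append(o['wrist_force']);vision.camera("scene")
print('T',np.round(T,3),'mean %.3f'%np.mean(T),'F',np.mean(F,0).round(1))
E
python3 -m crank '-.0006 0 .0005 0 0 0;-.0006 0 .0005 0 0 0'; python3 n.py
for i in 1; do :; done
python3 -m crank '0 .0001 0 0 .025 0;0 .0002 0 0 .05 0'|head -1; python3 r.py
python3 -m crank '0 .0001 0 0 .025 0'|head -1; python3 r.py
python3 -m crank '0 .0001 0 0 .025 0'|head -1; python3 r.py
python3 -m crank '0 .0001 0 0 .025 0'|head -1; python3 r.py
python3 n.py
```

```text
time: 14.2
ee_pos: [0.6138, 0.1063, 0.0771]
tcp_rot: [-90.1, -0.1, 40.2]
wrist_force: [0.0, -1.6, 5.6]
opening: 0.0446
T [0.206 0.138 0.184 0.157] mean 0.171 F [ 0.2 -1.5  5.7]
time: 14.6
q6 62.52 ee [0.61382 0.10627 0.07692] rot [-9.005e+01 -9.000e-02  3.731e+01] F [-0.65 -6.69 -1.36] T [-0.289 -0.113  0.319] eff6 -0.330 open 0.0445
time: 14.7
q6 63.95 ee [0.61382 0.10625 0.07681] rot [-9.005e+01 -9.000e-02  3.587e+01] F [-0.84 -5.42 -2.18] T [-0.327 -0.173  0.332] eff6 -0.303 open 0.0446
time: 14.8
q6 65.38 ee [0.61381 0.10626 0.07669] rot [-9.005e+01 -9.000e-02  3.444e+01] F [-0.35 -6.   -1.34] T [-0.273 -0.098  0.375] eff6 -0.302 open 0.0448
time: 14.9
q6 66.82 ee [0.61382 0.10626 0.07662] rot [-9.005e+01 -9.000e-02  3.301e+01] F [-2.14 -5.99 -2.29] T [-0.346 -0.085  0.286] eff6 -0.302 open 0.0447
T [-0.085 -0.073  0.014  0.069] mean -0.019 F [ 0.2 -1.9  6.1]
```

```bash
for i in 1 2 3; do :; done
python3 -m crank '0 .0001 0 0 .025 0;0 .0002 0 0 .05 0;0 .0003 0 0 .075 0;0 .0004 0 0 .1 0'|head -1; python3 r.py
python3 -m crank '0 .0001 0 0 .025 0;0 .0002 0 0 .05 0;0 .0003 0 0 .075 0;0 .0004 0 0 .1 0'|head -1; python3 r.py
```

```text
time: 15.5
q6 72.55 ee [0.61376 0.10622 0.07619] rot [-9.004e+01 -9.000e-02  2.728e+01] F [-0.63 -5.81 -1.6 ] T [-0.333 -0.052  0.304] eff6 -0.303 open 0.0448
time: 15.9
q6 78.28 ee [0.61373 0.10624 0.0758 ] rot [-9.003e+01 -9.000e-02  2.155e+01] F [-0.9  -7.29 -1.75] T [-0.365 -0.079  0.365] eff6 -0.303 open 0.0448
```

```bash
python3 -m crank '0 .0001 0 0 .025 0;0 .0002 0 0 .05 0;0 .0003 0 0 .075 0;0 .0004 0 0 .1 0'|head -1; python3 r.py
python3 -m crank '0 .0001 0 0 .025 0;0 .0002 0 0 .05 0;0 .0003 0 0 .075 0;0 .0004 0 0 .1 0'|head -1; python3 r.py
```

```text
time: 16.3
q6 84.01 ee [0.6137  0.1062  0.07543] rot [-9.002e+01 -9.000e-02  1.582e+01] F [-2.13 -7.2  -2.26] T [-0.344 -0.149  0.473] eff6 -0.277 open 0.0446
time: 16.7
q6 89.73 ee [0.61368 0.10617 0.07511] rot [-9.001e+01 -9.000e-02  1.009e+01] F [-1.08 -7.39 -2.66] T [-0.407 -0.137  0.487] eff6 -0.228 open 0.0446
```

```bash
python3 -m crank '0 .0001 0 0 .025 0;0 .0002 0 0 .05 0;0 .0003 0 0 .075 0;0 .0004 0 0 .1 0'|head -1; python3 r.py
```

```text
time: 17.1
q6 95.46 ee [0.6136  0.10617 0.07476] rot [-9.00e+01 -8.00e-02  4.36e+00] F [-0.77 -7.92 -2.78] T [-0.429 -0.217  0.452] eff6 -0.169 open 0.0446
```

Joint-6 effort and wrist torque have both risen by about 0.13 N m since first touch, so the pinch is about 16 N. That is inside the 4–22 N window, so I stop turning and let go.

```bash
python3 -m crank '0 0 0 0 0 0;0 0 0 0 0 0;0 0 0 0 0 0;0 0 0 0 0 0;0 0 0 0 0 0;0 0 0 0 0 0;0 0 0 0 0 0;0 0 0 0 0 0' -1 45; python3 r.py
python3 -m crank '0 -.02 0 0 0 0;0 -.04 0 0 0 0;0 -.065 0 0 0 0;0 -.065 0 0 0 0'
python3 - <<'E'
from h import *
i=vision.camera("scene")[:,:,::-1]
cv2.imwrite("pics/p12.png",cv2.resize(i[160:235,255:355],None,fx=8,fy=8,interpolation=cv2.INTER_CUBIC))
E
```

```text
time: 17.9
ee_pos: [0.6132, 0.1062, 0.0736]
tcp_rot: [-90.0, 0.0, 4.4]
wrist_force: [0.9, 0.6, -0.1]
opening: 0.0852
q6 95.41 ee [0.61323 0.10621 0.07362] rot [-90.     0.     4.41] F [0.92 0.08 0.52] T [-0.02   0.023 -0.017] eff6 -0.001 open 0.0852
time: 18.3
ee_pos: [0.6146, 0.1064, 0.1425]
tcp_rot: [-90.0, -0.3, 4.4]
wrist_force: [-0.5, 0.5, 0.0]
opening: 0.0858
```

View pics/p12.png

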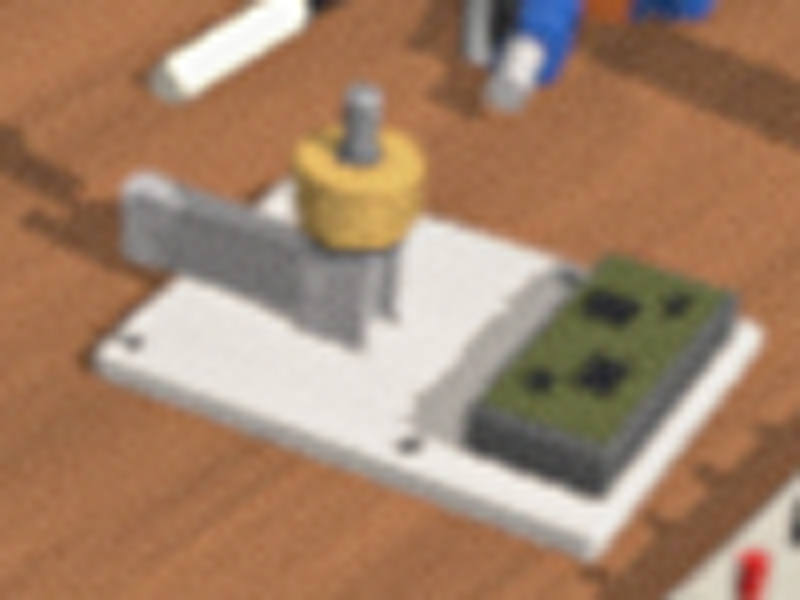

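Scene crop (picture 11): the washer rests on the gauge head at about (350,248), the gauge is upright astride the post, and the fingers are off. Going back to the handle.

```bash
python3 -m crank '-.02 0 -.001 0 -.14 0;-.04 0 -.003 0 -.28 0;-.06 0 -.005 0 -.42 0;-.0706 0 -.0058 0 -.56 0;-.0706 0 -.0058 0 -.7 0;-.0706 0 -.0058 0 -.84 0;-.0706 0 -.0058 0 -.98 0;-.0706 0 -.0058 0 -1.12 0' 
python3 -m crank '0 0 0 0 -.14 0;0 0 0 0 -.28 0;0 0 0 0 -.42 0;0 0 0 0 -.545 0;0 0 0 0 -.545 0;0 0 0 0 -.545 0';python3 - <<'E'
from h import *
o=bot.get_obs();M=R.from_euler('xyz',o['tcp_rot'],degrees=True).as_matrix();print(o['ee_pos'],o['tcp_rot'],M.T@(np.array([.54316,.09509,.0283])-o['ee_pos']))
E
```

```text
time: 19.15
ee_pos: [0.5428, 0.0949, 0.1375]
tcp_rot: [-89.9, 0.0, 68.9]
wrist_force: [0.1, -0.1, -0.0]
opening: 0.0855
time: 19.75
ee_pos: [0.543, 0.0949, 0.1379]
tcp_rot: [-89.9, -0.0, 99.6]
wrist_force: [-0.3, -0.5, -0.4]
opening: 0.0852
[0.54303371 0.09494954 0.13793719] [-8.99495139e+01 -8.48171122e-04  9.95980467e+01] [ 0.00011581  0.10963702 -0.00024455]
```

```bash
python3 -m crank '0 .03 0 0 -.003 0;0 .06 0 0 -.003 0;0 .085 0 0 -.003 0;0 .1 0 0 -.003 0;0 .1085 0 0 -.003 0;0 .1085 0 0 -.003 0;0 .1085 0 0 -.003 0';python3 r.py
python3 -m crank '0 0 0 0 0 0;0 0 0 0 0 0;0 0 0 0 0 0;0 0 0 0 0 0;0 0 0 0 0 0;0 0 0 0 0 0;0 0 0 0 0 0;0 0 0 0 0 0' 1 50; python3 r.py
```

```text
time: 20.45
ee_pos: [0.5439, 0.0951, 0.0311]
tcp_rot: [-90.1, 0.0, 99.9]
wrist_force: [0.3, -0.6, 0.2]
opening: 0.085
q6 -0.03 ee [0.54388 0.09508 0.03115] rot [-90.07   0.    99.95] F [-0.67 -0.2  -0.2 ] T [-0.006 -0.05  -0.008] eff6 0.016 open 0.0850
time: 21.25
ee_pos: [0.5433, 0.095, 0.0304]
tcp_rot: [-90.0, -0.0, 100.0]
wrist_force: [-1.4, -0.1, 5.3]
opening: 0.0129
q6 -0.05 ee [0.54334 0.09501 0.03036] rot [-90.01  -0.    99.97] F [ 0.19 -5.31  1.41] T [ 0.35   0.242 -0.042] eff6 -0.193 open 0.0129
```

```bash
python3 -m crank '0 0 .004 0 0 0;0 0 .01 0 0 0;0 0 .018 0 0 0;0 0 .028 0 0 0;0 0 .038 0 0 0;0 0 .048 0 0 0;0 0 .06 0 0 0;0 -.005 .07 0 0 0';python3 r.py
python3 -m crank '0 -.01 .02 0 0 0;0 -.01 .04 0 0 0;0 -.01 .05 0 0 0;0 -.01 .05 0 0 0';python3 r.py
```

```text
time: 22.05
ee_pos: [0.4724, 0.0825, 0.0343]
tcp_rot: [-89.9, -0.0, 100.0]
wrist_force: [-0.5, 0.7, -2.4]
opening: 0.0128
q6 -0.07 ee [0.47245 0.08252 0.03429] rot [-89.86  -0.    99.98] F [0.74 2.39 0.36] T [ 0.105  0.03  -0.022] eff6 -0.001 open 0.0128
time: 22.45
ee_pos: [0.4238, 0.074, 0.045]
tcp_rot: [-90.0, 0.0, 100.0]
wrist_force: [0.0, -0.2, -3.1]
opening: 0.0129
q6 -0.08 ee [0.42381 0.07397 0.04496] rot [-89.96   0.    99.98] F [-0.19  3.12 -0.01] T [ 0.08  -0.041 -0.031] eff6 -0.001 open 0.0129
```

```bash
python3 -m crank '0 .006 0 0 0 0;0 .012 0 0 0 0;0 .018 0 0 0 0;0 .023 0 0 0 0;0 .0255 0 0 0 0;0 .027 0 0 0 0;0 .027 0 0 0 0;0 .027 0 0 0 0';python3 r.py
```

```text
time: 23.25
ee_pos: [0.4252, 0.0742, 0.0184]
tcp_rot: [-90.0, 0.0, 100.0]
wrist_force: [-2.3, -0.4, 2.4]
opening: 0.013
q6 -0.08 ee [0.42519 0.0742  0.01838] rot [-90.01   0.    99.98] F [-0.01 -2.38  2.35] T [ 0.454 -0.003  0.026] eff6 -0.000 open 0.0130
```

Standing on the bench (vertical force flipped from -3.1 to +2.4 N). Releasing and retreating upward.

```bash
python3 -m crank '0 0 0 0 0 0;0 0 0 0 0 0;0 0 0 0 0 0;0 0 0 0 0 0;0 0 0 0 0 0;0 0 0 0 0 0;0 0 0 0 0 0;0 0 0 0 0 0' -1 50
python3 -m crank '0 -.02 0 0 0 0;0 -.05 0 0 0 0;0 -.09 .03 0 0 0;0 -.13 .07 0 0 0;0 -.17 .1 0 0 0;0 -.19 .12 0 0 0;0 -.19 .12 0 0 0;0 -.19 .12 0 0 0'
python3 r.py
python3 - <<'E'
from h import *
s=vision.camera("scene")[:,:,::-1];t=vision.camera("top")[:,:,::-1]
a=cv2.resize(s[150:240,210:360],None,fx=5,fy=5,interpolation=cv2.INTER_CUBIC)[:, :750]
b=cv2.resize(t,(190,142)); z=np.zeros((142,750,3),np.uint8); z[:,:190]=b
c=cv2.resize(t[140:270,160:360],(218,142)); z[:,200:418]=c
z[:,430:620]=cv2.resize(s,(190,142))
cv2.imwrite("pics/p13.png",np.vstack([a,z]))
E
```

```text
time: 24.05
ee_pos: [0.4251, 0.0742, 0.0181]
tcp_rot: [-90.0, -0.0, 100.0]
wrist_force: [0.2, 0.1, 0.4]
opening: 0.0853
time: 24.85
ee_pos: [0.3073, 0.0535, 0.2086]
tcp_rot: [-90.1, 0.0, 100.0]
wrist_force: [-0.1, -0.0, -0.3]
opening: 0.0854
q6 -0.11 ee [0.30726 0.05346 0.20857] rot [-90.13   0.    99.98] F [0.01 0.32 0.14] T [-0.051  0.039  0.001] eff6 -0.000 open 0.0854
```

View pics/p13.png

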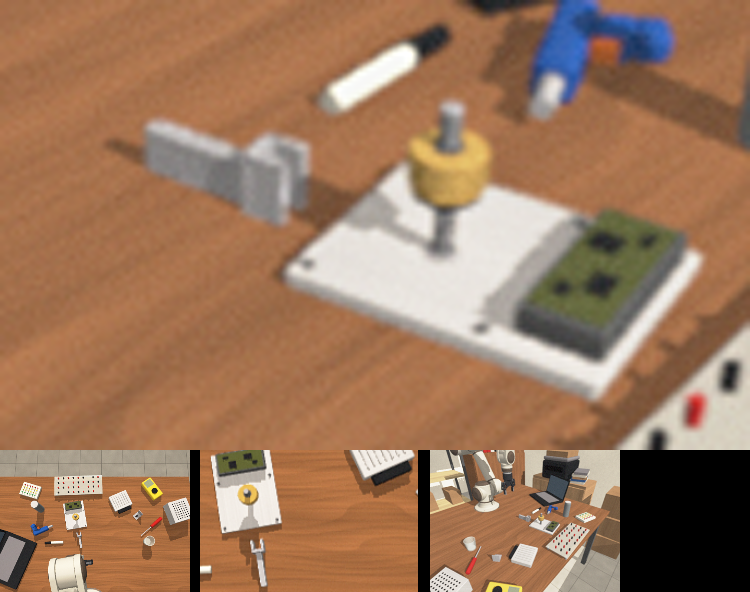

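Final view (picture 12): the gauge stands upright on the bench with its prong tips at about (285,220), clear of the plate. The collar is still at its set height (washer at row ~191, the same as before I drew the gauge out), and the bystanders look in place. Handing in.

```bash
python3 -c "
from workcell import bot
print(bot.job_done())"
```

```text
the job is handed in; nothing more can be done
None
```

I stood the gauge on the plate astride the post, let go, and spun the collar down until the washer sat on it. Then I let go of the collar, drew the gauge straight out and stood it on the bench in front of the frame. I handed the job in at about 25 s of the 72 s allowed; no verdict was reported.

- **Pinch:** it came out nearer 16 N than the 12 N you asked for. This is inferred from joint-6 effort and wrist torque, which both rose about 0.13 N m after first touch. Nothing suggested it passed 22 N.
- **Collar height:** in the last picture the washer sits at about row 191, the same as before I drew the gauge out. The cameras only resolve this to about 3 mm, so the 42.5–46 mm height rests on the gauge contact, not a direct measurement.
- **Gauge:** it stands upright on the bench, off the plate, with its slot about 120 mm from the post.
- **Robot and bystanders:** the gripper is clear of everything with wrist force near zero, and the bystanders look unmoved.
- **Disagreements:** the cameras and the gripper differed by about 1.5 to 3 mm sideways. My first estimate of the slot position along the handle was about 8 mm off. I corrected that from scene-camera views before sliding the gauge onto the post.

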